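# Clear the measured nuts off the granite plate

## Task

The three hex nuts on the granite inspection plate have been measured: sweep them across the plate with the tips of the fingers, over its edge and down into the open parts tray alongside. Only push them, do not pick up or carry them, and leave the setting master, the gauge block and everything else on the bench where they are.

Things in the scene. Friction and masses are not known exactly. Their poses are not given: they have to be found in the camera images.
- plate: fixed dark granite plate, 280 (its x) x 260 mm (its y), level top 50 mm above the bench, yaw within 11 degrees; origin at the centre of its underside. Three nuts, the setting master and the gauge block stand on it in random order in five rows 52 mm apart (+-3 mm) along its x, one to a row, within 60 mm of its centre along its y: each nut has a free straight way along y to the edge
- tray: fixed open aluminium parts tray on the bench, 280 x 120 x 42 mm high, wall and floor 3 mm, long side 1 mm from the plate's left (+y) or right (-y) edge (varies); rim 8 mm below the plate's top. Origin at the centre of its underside, 191 mm from the plate's along the plate's y; axes parallel to the plate's
- case: closed flat grey plastic instrument case, same outer size as the tray (280 x 120 mm, top at about 42 mm), fixed against the plate's other edge; not to be used. Origin at the centre of its underside
- setting_master: bystander on the plate: solid round steel cylinder without a bore, standing upright, 30 mm diameter, 32 mm high, loose; origin at the centre of its underside
- gauge_block: bystander on the plate: rectangular steel gauge block, 30 (its x) x 9 (its y) x 20 mm high, loose, any yaw; origin at the centre of its underside
- caliper: bystander on the bench, right of the plate and nearer the robot: digital caliper lying flat, 200 mm long, 14 mm high; origin at the centre of its underside
- brush: bystander on the bench, left of the plate: bench brush lying flat; origin under its middle
- v_block: bystander on the bench beyond the plate: steel V-block, 60 x 50 x 42 mm; origin at the centre of its underside
- bottle: bystander on the bench well right of the plate: white plastic bottle, 56 mm diameter, 150 mm high; origin at the centre of its underside
- mug: bystander on the bench well left of the plate: white mug, 80 mm diameter, 90 mm high; origin at the centre of its underside
- nut1: plain steel hex nut lying flat on the granite plate, 30 mm across flats (34.6 mm across corners), 16 mm high, 20 mm bore, about 65 g, any yaw; origin at the centre of its underside (as it lies at the start), z up. The three nuts are identical
- nut2: plain steel hex nut lying flat on the granite plate, 30 mm across flats (34.6 mm across corners), 16 mm high, 20 mm bore, about 65 g, any yaw; origin at the centre of its underside (as it lies at the start), z up. The three nuts are identical
- nut3: plain steel hex nut lying flat on the granite plate, 30 mm across flats (34.6 mm across corners), 16 mm high, 20 mm bore, about 65 g, any yaw; origin at the centre of its underside (as it lies at the start), z up. The three nuts are identical

How it is judged (in metres and radians):
At the end, for the whole second after the job is handed in: All three hex nuts lie at rest inside the open tray, below its rim (origin within the tray's walls and less than 38 mm above its underside, slower than 0.02 m/s) (x of nut1 in the frame of tray between -0.139 and 0.139 m and y of nut1 in the frame of tray between -0.059 and 0.059 m and z of nut1 in the frame of tray between -0.005 and 0.038 m and linear speed of each of nut1, nut2, nut3 below 0.02 m/s and x of nut2 in the frame of tray between -0.139 and 0.139 m and y of nut2 in the frame of tray between -0.059 and 0.059 m and z of nut2 in the frame of tray between -0.005 and 0.038 m and x of nut3 in the frame of tray between -0.139 and 0.139 m and y of nut3 in the frame of tray between -0.059 and 0.059 m and z of nut3 in the frame of tray between -0.005 and 0.038 m); the robot touches nothing.
It fails at once if the setting master or the gauge block is shifted by more than 15 mm or tipped (distance of any of setting_master, gauge_block from where it was at the start of the episode above 0.015 m or angle between any of setting_master, gauge_block's own z axis and vertical above 0.6 rad).
It fails at once if the caliper, brush, V-block, bottle or mug is shifted by more than 15 mm or tipped (distance of any of caliper, brush, v_block, bottle, mug from where it was at the start of the episode above 0.015 m or angle between any of caliper, brush, v_block, bottle, mug's own z axis and vertical above 0.6 rad).
It fails at once if a nut is lifted more than 25 mm off the granite plate (height (world z) of any of nut1, nut2, nut3 above 0.075 m).
It fails at once if a nut is carried out beyond the plate's edge (35 mm past it, still at plate height) instead of dropping off the edge ((height (world z) of nut1 above 0.048 m and (y of nut1 in the frame of plate above 0.165 m or y of nut1 in the frame of plate below -0.165 m)) or (height (world z) of nut2 above 0.048 m and (y of nut2 in the frame of plate above 0.165 m or y of nut2 in the frame of plate below -0.165 m)) or (height (world z) of nut3 above 0.048 m and (y of nut3 in the frame of plate above 0.165 m or y of nut3 in the frame of plate below -0.165 m))).
It also fails if it takes over 54 s, if anything falls off the work surface, if the arm or the gripper's body presses on something with over 40 N, if the wrist force passes 120 N, or if a joint passes its speed limit or range.

## Robot

A 6-joint arm with a two-finger parallel gripper is mounted at the origin on the work surface. World frame = base frame: x ahead of the robot, y to its left, z up, the work surface at z = 0. Lengths are in mm, angles in rad, forces in N, time in s.
With the tool pointing down it reaches from about 275 to 750 mm from the base axis. Payload 10.2 kg.
Tool frame: the origin (TCP) lies between the finger pads; the fingertips stand 17 mm ahead of it and the grasp point (between the pads) lies 2 mm behind it (tips_ahead is the distance from the TCP to the fingertips, in mm); z points along the fingers, y is the line along which they close (so a half turn about z gives the same grasp; the last joint's range is limited). The gripper opens to 85 mm and grips with 20 to 120 N. Pads are 22 mm wide; open, the fingers measure 114 mm over their backs; the gripper's body (76 mm by 85 mm) begins 54 mm behind the grasp point. The pads swing forward as they close: fully open they stand 13 mm farther back than shut.
Start: joints at [-0.223, 0.313, 1.498, -0, 1.331, -0.223], TCP at [525.006, -0.014, 248.294] pointing down, gripper open.
Joint ranges: [-2.94, 2.94], [-0.97, 2.17], [0.19, 2.56], [-1.23, 4.37], [0.02, 3.11], [-2.88, 2.88]. Speed limits (rad/s): [2.39, 2.39, 3.01, 3.14, 3.14, 3.14].

## Interface

Orientations are given as a unit quaternion [w, x, y, z].
In Python, from rig import sense, capture, finish_job, boxes_of, tips_ahead gives the robot as it stands.
- The arm moves only by the tool drive_tool, never from a script. Its argument "commands" is text: rows parted by semicolons, each of 7 numbers parted by spaces: the shift along the world's x, y, z in units of 0.1 m (1.0 is 0.1 m), then the turn, a rotation vector about the world's x, y, z in units of pi/4 rad (1.0 is pi/4 rad), then the opening in per cent of the stroke, from 0 (shut) to 100 (fully open). A call has 1 to 20 rows; each row shifts and turns the commanded pose from where the row before left it; what a row does not reach is not made up. A row lasts 1/12 s, in which the tool goes at most 41.7 mm and 7.16 degrees, less where a joint would pass 70% of its speed; a pose out of reach is approached as far as the arm can. A call with a number of a shift or a turn outside -1 to 1 is refused whole. A call with a gripper value outside its range is refused whole. The fingers move at their own pace and stop on an object; "force" is the grip in N (left out, the last holds). Time passes only in rows, so rows that do not move let the fingers close. It gives the time, the measured TCP pose, the force, the opening and the grip force at its end, in the units of the state.
- sense(): the state, without advancing time (a new reading comes with each control period).
- capture(name): name is "scene" or "side" or "wrist"; returns a dict with "pixels" (384x512x3 uint8, blue, green, red), "fov_y" (degrees; the focal length in pixels is half the picture's height over the tangent of half this angle, whatever the lens; pixels are square), "cx", "cy" (the principal point, pixels), "k1" (the pictures are not rectified: a ray, as slopes to the right and down, at radius r is drawn at 1 + k1 r^2 times it, then the intrinsics apply), "position" and "attitude" of the camera in the world; the wrist camera has in their place "tool_from_camera" (4x4, takes a point from camera to tool coordinates, whose origin is the TCP and whose axes are the flange's). Camera axes: x right, y down, z forward; pixel columns grow to the right and rows downward; lengths in mm; the calibration is good to about 2 mm. A picture is of the moment at which its call begins: read the wrist's pose just before it. There is no depth.
- finish_job(): hands the job in; it is judged then, once.
Trained networks look in a picture, given as the dict that the camera call returned (one of the last four; its "shot" number tells which), for a name from the list of things; names that differ only in an ending like _2 or _b are one class to them, and where a whole thing is asked for, a point or a joint stands for the part that bears it (a point fixed in the world has none). Each returns a list of dicts, best first, with "confidence" (0 to 1); they miss things now and then, are a little off and sometimes report something else, mostly with a low value. They report only what shows in the picture. A call takes as long as a camera call.
- boxes_of(picture, name): "position" ([column, row] in pixels, amid what is visible of it).
The state is a dict: "time_s": time; "joints": joint angles; "dq": joint speeds; "tau": joint torques, N m; "eef_pos": TCP position; "ee_rot": TCP orientation; "force": force on the tool from outside, world axes, zero at the start; "wrist_torque": the same for the moment, N m; "grip_width": opening from 0.0 (shut) to 1.0 (fully open); "grip_force": force on a finger pad.
Only numpy, scipy, OpenCV 4.12 (cv2) and the standard library are available. Lean on these libraries where they do the work, as an engineer would, in place of code of your own. Each camera call takes 0.05 s, during which the arm holds its last target. There are 200 camera calls.

## Working session

There is one attempt and no reset: what is moved stays moved. The work goes in short steps, Python scripts to look and compute and a tool call to move; the robot and the scene stay as the last step left them, time stands still between calls to the robot, and variables do not carry over. Pictures are saved under pics/ and viewed, at most 10 in all, crops included, and the job is handed in when it is done.

Besides the shell and the picture viewer there is one more tool, called after ">>>" by a JSON object that holds its "method" and its "body". drive_tool: Moves the arm, as the interface text tells. Shifts and turns lie within -1 to 1; 1 stands for 0.1 m of shift or pi/4 rad of turn. Its arguments: {"type":"object","properties":{"commands":{"type":"string"},"force":{"type":"number"}},"required":["commands"]}

```bash
mkdir -p pics
cat > h.py <<'E'
import numpy as np, cv2
from scipy.spatial.transform import Rotation as R
from rig import *
def cam(p, s=None):
    H,W=p["pixels"].shape[:2]; f=H/2/np.tan(np.radians(p["fov_y"])/2)
    if "tool_from_camera" in p:
        q=s["ee_rot"]; T=np.eye(4); T[:3,:3]=R.from_quat([q[1],q[2],q[3],q[0]]).as_matrix(); T[:3,3]=s["eef_pos"]
        T=T@np.array(p["tool_from_camera"]); return f,T[:3,:3],T[:3,3]
    a=np.array(p["attitude"]); 
    M=a if a.shape==(3,3) else R.from_quat([a[1],a[2],a[3],a[0]]).as_matrix()
    return f,M,np.array(p["position"])
def world(p,uv,z,s=None):
    f,M,o=cam(p,s); d=(np.array(uv,float)-[p["cx"],p["cy"]])/f
    u=d.copy()
    for _ in range(20): u=d/(1+p["k1"]*(u@u))
    r=M@np.array([u[0],u[1],1]); return o+r*(z-o[2])/r[2]
def pix(p,X,s=None):
    f,M,o=cam(p,s); c=M.T@(np.array(X,float)-o); u=c[:2]/c[2]
    return u*(1+p["k1"]*(u@u))*f+[p["cx"],p["cy"]]
E
python3 - <<'E'
from h import *
for n in ["scene","wrist"]:
    s=sense(); p=capture(n); cv2.imwrite(f"pics/{n}1.png",p["pixels"])
    print(n,p.get("position"),p.get("attitude"),p["k1"],p["fov_y"])
    for k,z in [("nut1",8),("setting_master",16),("gauge_block",10),("plate",50),("tray",20),("case",42)]:
        q=dict(nut1=58,setting_master=66,gauge_block=60).get(k,z)
        for d in boxes_of(p,k): print(k,np.round(d["position"]),round(d["confidence"],2),np.round(world(p,d["position"],q,s)))
print(tips_ahead, sense()["time_s"])
E
```

```text
scene [1149.36278443 -383.20161088 1031.57134323] [-0.27395824  0.82710802  0.46801309 -0.14765824] -0.040036332574814086 56.87474635560107
nut1 [241. 170.] 0.49 [453.   2.  58.]
gauge_block [249. 201.] 0.42 [583. -40.  60.]
tray [198. 227.] 0.73 [ 562. -223.   20.]
tray [248. 202.] 0.58 [560. -34.  20.]
case [299. 180.] 0.94 [585. 165.  42.]
case [248. 202.] 0.61 [573. -41.  42.]
wrist None None -0.03791786445429072 68.7615260567144
nut1 [185. 174.] 0.89 [446. -11.  58.]
nut1 [234. 171.] 0.86 [504.  -7.  58.]
nut1 [281. 197.] 0.73 [558. -40.  58.]
setting_master [324. 205.] 0.63 [609. -46.  66.]
gauge_block [372. 164.] 0.62 [662.   3.  60.]
plate [276. 164.] 0.75 [552.  -0.  50.]
tray [259. 299.] 0.86 [ 535. -218.   20.]
case [281.  34.] 0.84 [555. 141.  42.]
17.0 0.7
```

View pics/wrist1.png

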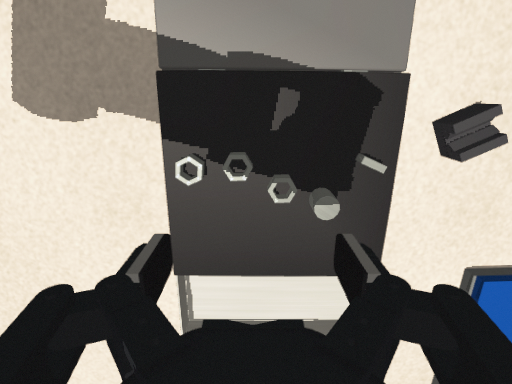

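View pics/scene1.png

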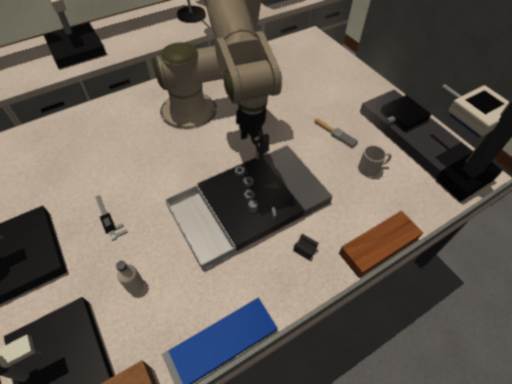

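Run:
```python
from h import *
s=sense(); p=capture("wrist")
C=[world(p,c,50,s) for c in [(157.5,70),(410,73),(383,271.5),(174,276)]]
print(np.round(C,1)); 
e=lambda a,b:np.round([np.linalg.norm(b-a),np.degrees(np.arctan2(*(b-a)[[1,0]]))],1)
print(e(C[0],C[1]),e(C[3],C[2]),e(C[3],C[0]),e(C[2],C[1]))
c=np.mean(C,0); yaw=np.arctan2(*((C[1]-C[0])+(C[2]-C[3]))[[1,0]]); print(c,np.degrees(yaw))
Rm=np.array([[np.cos(yaw),np.sin(yaw)],[-np.sin(yaw),np.cos(yaw)]])
for k,z,uv in [("n1",66,(189,171)),("n2",66,(238,166)),("n3",66,(282,189)),("m",82,(325,201)),("g",70,(373,164))]:
    w=world(p,uv,z,s); print(k,np.round(w,1),np.round(Rm@(w-c)[:2],1))
q=capture("scene")
for x in C: print(np.round(pix(q,x)),end=" ")
for n in [(189,171),(325,201)]: print(np.round(pix(q,world(p,n,64,s))))
print(s["eef_pos"],s["ee_rot"],s["grip_width"],s["joints"])
im=cv2.resize(p["pixels"][130:290,150:420],None,fx=2.9,fy=2.9,interpolation=cv2.INTER_CUBIC)
cv2.imwrite("pics/c.png",cv2.convertScaleAbs(im,alpha=1.6,beta=20))
```

```text
[[ 421.7  103.8   50. ]
 [ 697.1  101.9   50. ]
 [ 702.  -149.9   50. ]
 [ 418.2 -156.6   50. ]]
[275.4  -0.4] [283.8   1.4] [260.5  89.2] [251.8  91.1]
[559.75653767 -25.19162201  50.        ] 0.49121092455352233
n1 [452.7  -5.2  66. ] [-106.9   20.9]
n2 [508.4   0.7  66. ] [-51.1  26.3]
n3 [558.9 -26.6  66. ] [-0.8 -1.4]
m [605.6 -35.3  82. ] [ 45.7 -10.6]
g [659.5   4.2  70. ] [100.   28.5]
[260. 155.] [304. 209.] [239. 246.] [196. 183.] [239. 170.]
[253. 207.]
[ 5.25008306e+02 -2.24569069e-02  2.48302377e+02] [ 2.21870420e-05  7.07107840e-01  7.07105722e-01 -5.74962989e-06] 0.9982447100841544 [-2.23400472e-01  3.12882969e-01  1.49770138e+00 -3.43599426e-05
  1.33097689e+00 -2.23389315e-01]
```

View pics/c.png

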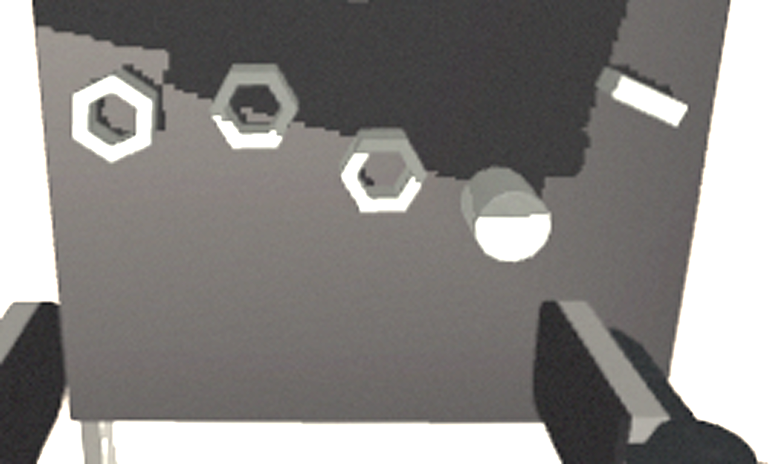

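>>> {"method": "drive_tool", "body": {"commands": "-0.18 0.13 -0.25 0 0 0 12; -0.18 0.13 -0.25 0 0 0 12; -0.18 0.13 -0.25 0 0 0 12; -0.18 0.13 -0.25 0 0 0 12; 0 0 -0.2 0 0 0 12; 0 0 -0.2 0 0 0 12; 0 0 0 0 0 0 12; 0 0 0 0 0 0 12", "force": 30}}

```text
time_s: 1.47
eef_pos: [452.9, 52.0, 108.3]
ee_rot: [-0.0, 0.707, 0.707, -0.0]
force: [0.0, 0.6, 1.1]
grip_width: 0.122
grip_force: 0.0
```

Run:
```python
from h import *
import importlib,rig
print(rig.tips_ahead,sense()["grip_width"],sense()["eef_pos"],sense()["ee_rot"])
s=sense(); p=capture("wrist"); q=capture("side"); cv2.imwrite("pics/w2.png",np.hstack([p["pixels"],q["pixels"]])[:, :])
cv2.imwrite("pics/w2.png",cv2.resize(np.hstack([p["pixels"],q["pixels"]]),(800,300)))
for d in boxes_of(p,"nut1"): print(d["position"],d["confidence"],world(p,d["position"],60,s).round())
```

```text
17.0 0.12162905629904111 [452.92802139  51.96245483 108.32714398] [-4.82031435e-04  7.07122722e-01  7.07090581e-01 -3.66164195e-04]
[251.7, 289.4] 0.89 [452.  -8.  60.]
[320.0, 261.9] 0.84 [501.  15.  60.]
[398.9, 294.1] 0.51 [563. -13.  60.]
```

View pics/w2.png

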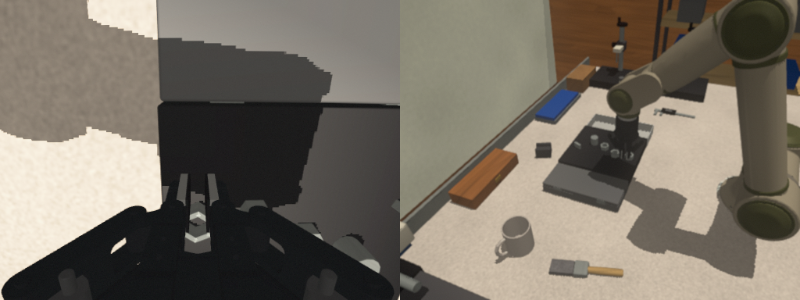

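>>> {"method": "drive_tool", "body": {"commands": "0 0 -0.1 0 0 0 12; 0 0 -0.08 0 0 0 12; 0 0 -0.06 0 0 0 12; 0 0 -0.06 0 0 0 12; 0 0 -0.04 0 0 0 12; 0 0 0 0 0 0 12; 0 0 0 0 0 0 12"}}

```text
time_s: 2.2
eef_pos: [453.0, 52.0, 74.3]
ee_rot: [-0.0, 0.707, 0.707, -0.0]
force: [0.1, -0.4, 0.4]
grip_width: 0.12
grip_force: 0.0
```

>>> {"method": "drive_tool", "body": {"commands": "0 -0.1 -0.02 0 0 0 12; 0 -0.1 0 0 0 0 12; 0 -0.1 0 0 0 0 12; 0 -0.08 0 0 0 0 12; 0 -0.08 0 0 0 0 12; 0 -0.1 0 0 0 0 12; 0 -0.1 0 0 0 0 12; 0 -0.1 0 0 0 0 12; 0 -0.1 0 0 0 0 12; 0 -0.1 0 0 0 0 12; 0 -0.1 0 0 0 0 12; 0 -0.1 0 0 0 0 12; 0 -0.1 0 0 0 0 12; 0 -0.1 0 0 0 0 12; 0 -0.08 0 0 0 0 12; 0 0 0 0 0 0 12"}}

```text
time_s: 3.53
eef_pos: [453.1, -93.5, 72.3]
ee_rot: [0.0, 0.708, 0.707, -0.0]
force: [-0.6, 0.0, -0.2]
grip_width: 0.123
grip_force: 0.0
```

```bash
cat > look.py <<'E'
from h import *
import sys
o=[]
for n in ["side","scene"]:
    p=capture(n); u,v=np.clip(pix(p,[560,-70,50]).astype(int),[90,70],[420,310])
    o.append(cv2.resize(p["pixels"][v-70:v+70,u-90:u+90],(400,311),interpolation=cv2.INTER_CUBIC))
    for d in boxes_of(p,"nut1"): print(n,np.round(d["position"]),round(d["confidence"],2),world(p,d["position"],58).round(),"floor",world(p,d["position"],11).round()[:2])
cv2.imwrite(sys.argv[1],cv2.convertScaleAbs(np.hstack(o),alpha=1.4,beta=15))
E
python3 look.py pics/l1.png
```

```text
side [275. 196.] 0.46 [506.  -5.  58.] floor [523. -62.]
side [228. 348.] 0.32 [438. 490.  58.] floor [451. 465.]
scene [250. 179.] 0.63 [503.  10.  58.] floor [472.  29.]
scene [211. 182.] 0.56 [ 446. -111.   58.] floor [412. -98.]
scene [248. 191.] 0.4 [542. -22.  58.] floor [512.  -5.]
```

View pics/l1.png

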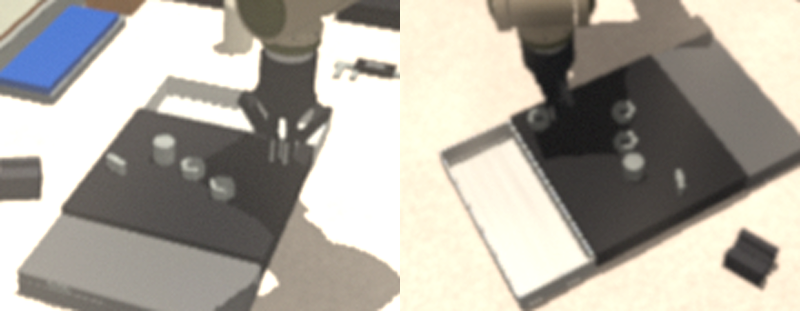

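>>> {"method": "drive_tool", "body": {"commands": "0 -0.07 0 0 0 0 12; 0 -0.07 0 0 0 0 12; 0 -0.07 0 0 0 0 12; 0 -0.07 0 0 0 0 12; 0 -0.06 0 0 0 0 12; 0 -0.06 0 0 0 0 12; 0 -0.06 0 0 0 0 12; 0 -0.06 0 0 0 0 12; 0 -0.06 0 0 0 0 12; 0 -0.06 0 0 0 0 12; 0 0 0 0 0 0 12; 0 0 0 0 0 0 12; 0 0 0.2 0 0 0 12; 0 0.1 0.2 0 0 0 12; 0 0 0.1 0 0 0 12"}}

```text
time_s: 4.98
eef_pos: [453.4, -145.2, 124.0]
ee_rot: [0.001, 0.707, 0.707, 0.0]
force: [0.6, -1.0, -0.7]
grip_width: 0.121
grip_force: 0.0
```

```bash
python3 look.py pics/l2.png
```

```text
side [274. 196.] 0.67 [507.  -2.  58.] floor [525. -59.]
side [261. 187.] 0.64 [559. -32.  58.] floor [580. -90.]
scene [194. 198.] 0.53 [ 474. -192.   58.] floor [ 442. -182.]
scene [250. 180.] 0.49 [507.   8.  58.] floor [476.  27.]
scene [247. 190.] 0.41 [538. -23.  58.] floor [508.  -6.]
```

View pics/l2.png

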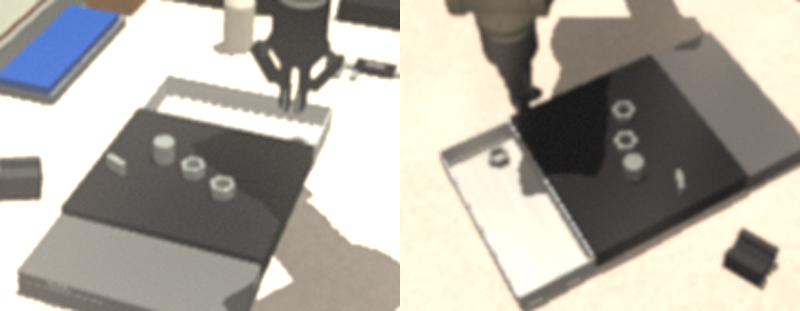

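>>> {"method": "drive_tool", "body": {"commands": "0.09 0.34 0 0 0 0 12; 0.09 0.34 0 0 0 0 12; 0.09 0.34 0 0 0 0 12; 0.09 0.34 0 0 0 0 12; 0.09 0.34 0 0 0 0 12; 0.09 0.34 0 0 0 0 12; 0 0 0 0 0 0 12; 0 0 -0.15 0 0 0 12; 0 0 -0.15 0 0 0 12; 0 0 -0.1 0 0 0 12; 0 0 -0.06 0 0 0 12; 0 0 -0.05 0 0 0 12; 0 0 0 0 0 0 12; 0 0 0 0 0 0 12"}}

```text
time_s: 6.35
eef_pos: [507.2, 57.7, 71.4]
ee_rot: [0.0, 0.707, 0.707, 0.0]
force: [-0.2, 0.2, -0.6]
grip_width: 0.12
grip_force: 0.0
```

>>> {"method": "drive_tool", "body": {"commands": "0 -0.1 0.01 0 0 0 12; 0 -0.08 0 0 0 0 12; 0 -0.08 0 0 0 0 12; 0 -0.08 0 0 0 0 12; 0 -0.08 0 0 0 0 12; 0 -0.1 0 0 0 0 12; 0 -0.1 0 0 0 0 12; 0 -0.1 0 0 0 0 12; 0 -0.1 0 0 0 0 12; 0 -0.1 0 0 0 0 12; 0 -0.1 0 0 0 0 12; 0 -0.1 0 0 0 0 12; 0 -0.1 0 0 0 0 12; 0 -0.1 0 0 0 0 12; 0 -0.1 0 0 0 0 12; 0 -0.08 0 0 0 0 12; 0 -0.06 0 0 0 0 12; 0 0 0 0 0 0 12"}}

```text
time_s: 7.85
eef_pos: [507.1, -99.2, 72.3]
ee_rot: [0.0, 0.707, 0.707, -0.0]
force: [0.1, 0.1, 0.8]
grip_width: 0.125
grip_force: 0.0
```

>>> {"method": "drive_tool", "body": {"commands": "0 -0.07 0 0 0 0 12; 0 -0.06 0 0 0 0 12; 0 -0.06 0 0 0 0 12; 0 -0.06 0 0 0 0 12; 0 -0.06 0 0 0 0 12; 0 -0.06 0 0 0 0 12; 0 -0.06 0 0 0 0 12; 0 -0.06 0 0 0 0 12; 0 -0.06 0 0 0 0 12; 0 0 0 0 0 0 12; 0 0 0 0 0 0 12; 0 0 0.2 0 0 0 12; 0 0.1 0.2 0 0 0 12; 0 0 0.1 0 0 0 12"}}

```text
time_s: 9.02
eef_pos: [507.5, -142.1, 124.2]
ee_rot: [0.001, 0.707, 0.707, 0.0]
force: [-0.4, 0.7, 1.3]
grip_width: 0.12
grip_force: 0.0
```

```bash
python3 look.py pics/l3.png
```

```text
side [261. 187.] 0.65 [559. -31.  58.] floor [580. -90.]
scene [248. 193.] 0.55 [551. -27.  58.] floor [522. -10.]
scene [192. 199.] 0.44 [ 476. -200.   58.] floor [ 444. -191.]
scene [200. 210.] 0.43 [ 530. -197.   58.] floor [ 500. -188.]
```

View pics/l3.png

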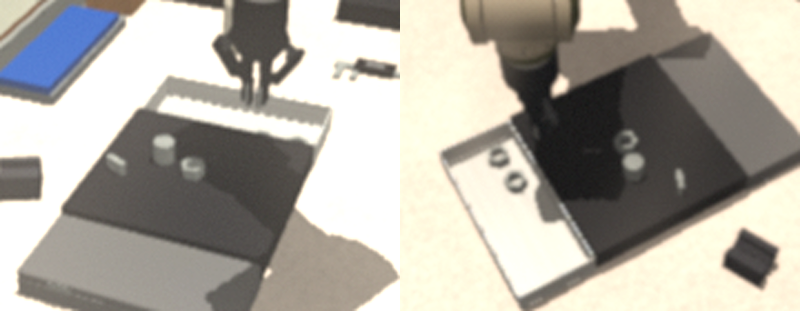

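>>> {"method": "drive_tool", "body": {"commands": "0.1 0.34 0 0 0 0 12; 0.1 0.34 0 0 0 0 12; 0.1 0.34 0 0 0 0 12; 0.1 0.34 0 0 0 0 12; 0.09 0.31 0 0 0 0 12; 0 0 0 0 0 0 12; 0 0 -0.15 0 0 0 12; 0 0 -0.15 0 0 0 12; 0 0 -0.1 0 0 0 12; 0 0 -0.06 0 0 0 12; 0 0 -0.04 0 0 0 12; 0 0 0 0 0 0 12; 0 0 0 0 0 0 12"}}

```text
time_s: 10.3
eef_pos: [556.2, 23.7, 72.5]
ee_rot: [0.0, 0.707, 0.707, 0.0]
force: [-0.7, -0.1, 1.1]
grip_width: 0.122
grip_force: 0.0
```

>>> {"method": "drive_tool", "body": {"commands": "0 -0.08 0 0 0 0 12; 0 -0.08 0 0 0 0 12; 0 -0.08 0 0 0 0 12; 0 -0.08 0 0 0 0 12; 0 -0.08 0 0 0 0 12; 0 -0.08 0 0 0 0 12; 0 -0.08 0 0 0 0 12; 0 -0.1 0 0 0 0 12; 0 -0.1 0 0 0 0 12; 0 -0.1 0 0 0 0 12; 0 -0.1 0 0 0 0 12; 0 -0.1 0 0 0 0 12; 0 -0.08 0 0 0 0 12; 0 -0.08 0 0 0 0 12; 0 0 0 0 0 0 12"}}

```text
time_s: 11.55
eef_pos: [556.0, -99.6, 72.3]
ee_rot: [0.0, 0.708, 0.707, -0.0]
force: [-0.9, 0.2, 0.2]
grip_width: 0.122
grip_force: 0.0
```

>>> {"method": "drive_tool", "body": {"commands": "0 -0.07 0 0 0 0 12; 0 -0.06 0 0 0 0 12; 0 -0.06 0 0 0 0 12; 0 -0.06 0 0 0 0 12; 0 -0.06 0 0 0 0 12; 0 -0.06 0 0 0 0 12; 0 -0.06 0 0 0 0 12; 0 -0.06 0 0 0 0 12; 0 -0.06 0 0 0 0 12; 0 -0.06 0 0 0 0 12; 0 0 0 0 0 0 12; 0 0 0 0 0 0 12; 0 0 0.2 0 0 0 12; 0 0.1 0.3 0 0 0 12; 0 0 0.3 0 0 0 12; 0 0 0 0 0 0 12; 0 0 0 0 0 0 12"}}

```text
time_s: 12.97
eef_pos: [556.6, -148.9, 153.7]
ee_rot: [0.001, 0.707, 0.707, 0.001]
force: [-0.9, 0.4, -0.8]
grip_width: 0.114
grip_force: 0.0
```

```bash
python3 look.py pics/l4.png
```

```text
scene [191. 200.] 0.46 [ 478. -202.   58.] floor [ 445. -193.]
scene [206. 220.] 0.43 [ 572. -195.   58.] floor [ 544. -186.]
scene [126. 282.] 0.41 [ 641. -485.   58.] floor [ 617. -490.]
```

View pics/l4.png

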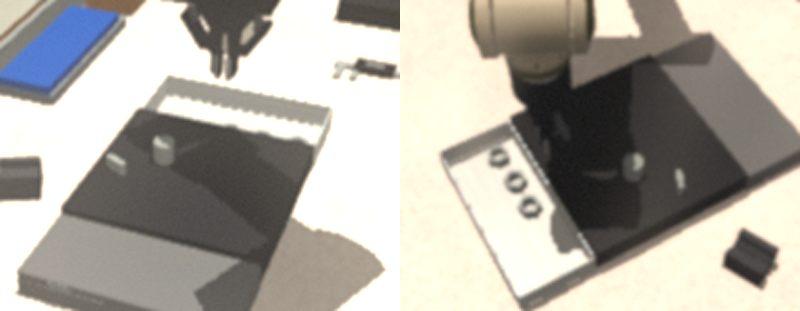

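All three nuts lie flat in the tray; the master and the gauge block have not moved, and the gripper is clear.

```bash
python3 -c "from rig import *; print(finish_job())"
```

```text
the job is handed in; nothing more can be done
None
```

All three nuts were swept over the edge and lie in the tray in the last camera view, the master and gauge block look unmoved, and the job was handed in at about 13 s; no verdict came back.

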